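Saddle a bar in the drill jig and hold the drill plate down

TASK

Get the round bar ready for cross-drilling: lay the thick bar into the groove on top of the two steel rollers in the drill jig, like the top tin of a pyramid, with its middle over the middle of the jig, and let go of it. Then take the loose drill plate by its grip bar, bring it over the jig so that its two blind bushes find the two locating pins that it hides from view and it drops on, and press it down against the lift springs until it bears firmly on the bar. Finish while still gripping the plate and holding it pressed down level on the bar, because the springs would lift it again; leave the thin bar, the screw jar and the spray bottle where they stand.

Things in the scene. Friction and masses are not known exactly. Their poses are not given: they have to be found in the camera images.
- jig_seat (a point): drill jig, fixed, dark steel base 150 x 128 mm, lugs to 186 mm along x. Two loose steel rollers (30 mm diameter, 86 long, tops 44 mm above the bench) lie side by side, touching, in its nest, along x. Point: mid jig, 55 mm above the bench, where the centre of a 30 mm bar lies when saddled on them; z up. Roller cheeks and end plates: up to 32 mm above the bench
- pin_a (a point): tip of one of the jig's two upright bullet-nosed locating pins, 87 mm above the bench, at x +30, y +46 mm from the jig's point. 10 mm in diameter up to 79 mm above the bench, then a rounded taper to 2.4 mm at the tip
- pin_b (a point): tip of the other pin, the same, at x -30, y -46 mm from the jig's point, so the pins stand on one diagonal
- lifter0 (a joint): how far (m) one of the four spring lifters is pushed down, 0 to 0.009: 10 mm rods in 17 mm housings at x +-52, y +-46 mm from the jig's point, tops 76 mm above the bench when free, 70 mm with the plate home. The four together push up 6.8 N at the top, 10.4 N when 6 mm down
- bar_mid (a point): the thick bar, to be drilled: plain round steel, 30 mm in diameter, 110 mm long, about 0.4 kg, lying on the bench. The point is its centre, x runs along it (either way round will do)
- thin_bar_mid (a point): thinner round steel bar of another job, 20 mm in diameter, 125 mm long, lying on the bench near the thick one (either may be nearer the robot); leave it. Centre of the bar, x along it
- plate_grip (a point): middle of the drill plate's grip bar, 29 mm above the plate's underside. The grip bar stands upright on the middle of the plate: 36 mm long (x), 16 mm thick (y), 34 mm high, its top 46 mm above the underside, with a 50 x 24 x 3 mm foot. z up. Plate: loose, flat on the bench, dark steel, about 0.5 kg. With the plate home on the bar this point is 44 mm above the jig's point
- plate_under (a point): middle of the drill plate's underside, same axes. Plate 128 (x) x 116 (y) x 12 mm. Blind holes from below, 12 mm wide, 18 deep, at x +30, y +46 and x -30, y -46 mm, seen on top as closed steel caps 22 mm wide, 10 high; half a turn fits as well. Open drill bushes at x +-36, 4 mm high. Underside above bench: 87 mm on the pin tips, 76 dropped on the lifters, 70 home on the bar
- screw_jar: clear round jar of screws, 88 mm wide, 61 mm high, standing at the back; origin at the centre of its underside; a bystander
- spray: white spray bottle, 52 mm wide, 100 mm high, standing at the back; origin at the centre of its underside; a bystander
Mind the look-alikes: they are no part of the job. What is shaped like the part that bears bar_mid but orange or yellow is not meant.

How it is judged (in metres and radians):
On the way, in this order (a step that is already met when the one before it is completed fails the run):
1. the bar lies saddled on the two rollers, its middle over the middle of the jig, and is let go (x of bar_mid in the frame of jig_seat between -0.01 and 0.01 m and y of bar_mid in the frame of jig_seat between -0.004 and 0.004 m and z of bar_mid in the frame of jig_seat between -0.003 and 0.003 m and angle between the x axis of bar_mid and the x axis of jig_seat, either way round below 0.06 rad and contact force between the fingers and bar below 0.3 N), for 0.2 s.
2. the drill plate has dropped over both pins (x of plate_grip in the frame of jig_seat between -0.0035 and 0.0035 m and y of plate_grip in the frame of jig_seat between -0.0035 and 0.0035 m and angle between the x axis of plate_grip and the x axis of jig_seat, either way round below 0.05 rad and z of plate_grip in the frame of jig_seat below 0.0525 m), for 0.1 s.
At the end, for the whole second after the job is handed in: Plate on both pins (3.5 mm, 0.05 rad), level (0.03 rad), within 2 mm of its height on the bar, pressing on it with over 0.5 N, gripped by the fingers (over 2 N); bar saddled on the rollers (10 mm along, 4 mm across, 3 mm in height, 0.06 rad), not touched by the fingers (all of step 1 and x of plate_grip in the frame of jig_seat between -0.0035 and 0.0035 m and y of plate_grip in the frame of jig_seat between -0.0035 and 0.0035 m and angle between the x axis of plate_grip and the x axis of jig_seat, either way round below 0.05 rad and z of plate_grip in the frame of jig_seat between 0.0415 and 0.0458 m and angle between the z axis of plate_grip and the z axis of jig_seat, either way round below 0.03 rad and contact force between plate and bar above 0.5 N and contact force between the fingers and plate above 2 N); the arm keeps its last pose, push and grip.
It fails at once if the thin bar is shifted or knocked over (moved more than 30 mm) (distance of thin_bar_mid from where it was at the start of the episode above 0.03 m).
It fails at once if the screw jar is shifted or knocked over (moved more than 30 mm) (distance of screw_jar from where it was at the start of the episode above 0.03 m).
It fails at once if the spray bottle is shifted or knocked over (moved more than 30 mm) (distance of spray from where it was at the start of the episode above 0.03 m).
It also fails if it takes over 54 s, if anything falls off the work surface, if the arm or the gripper's body presses on something with over 40 N, if the wrist force passes 120 N, or if a joint passes its speed limit or range.

ROBOT

A 6-joint arm with a two-finger parallel gripper is mounted at the origin on a cart in front of the work surface, level with it; the furniture and walls round the work are solid. World frame = base frame: x ahead of the robot, y to its left, z up, the work surface at z = 0. Lengths are in m, angles in degrees, forces in N, time in s.
With the tool pointing down it reaches from about 0.35 to 0.875 m from the base axis. Payload 4.2 kg.
Tool frame: the origin (TCP) lies midway between the tips of the shut fingers; the grasp point (between the pads) lies 19 mm behind it; z points along the fingers, y is the line along which they close (so a half turn about z gives the same grasp; the last joint's range is limited). The gripper opens to 87 mm and grips with 3 to 60 N. Pads are 19 mm wide; open, the fingers measure 117 mm over their backs; the gripper's body (75 mm by 190 mm) begins 51 mm behind the grasp point.
Start: joints at [79.733, 22.042, 0.453, 0, -68.411, -14.817], TCP at [0.265, 0.566, 0.223] pointing down, gripper open.
Joint ranges: [-179.83, 179.83], [-69.29, 118.12], [-61.27, 80.66], [-181.25, 117.63], [-171.15, -9.14], [-177.46, 177.46]. Speed limits (degrees/s): [159.86, 159.86, 180, 180, 180, 180].

INTERFACE

Orientations are given as a 3x3 rotation matrix whose columns are the frame's x, y, z axes.
In Python, from station import sense, capture, camera_params, finish_job gives the robot as it stands.
- The arm moves only by the tool drive_tool, never from a script. Its argument "rows" is a list of rows, each an object of numbers: "tx", "ty", "tz": the shift along the tool's x, y, z in cm; "ax", "ay", "az": the turn, a rotation vector about the tool's x, y, z in rad; "claw": the finger opening in cm, from 0 to 8.7. In form: [{"tx": .., "ty": .., "tz": .., "ax": .., "ay": .., "az": .., "claw": ..}, ...]. A call has 1 to 10 rows; each row shifts and turns the commanded pose from where the row before left it, along the tool's axes as they then stand; what a row does not reach is not made up. A row lasts 1/12 s, in which the tool goes at most 41.7 mm and 7.16 degrees, less where a joint would pass 70% of its speed; a pose out of reach is approached as far as the arm can. A call with a gripper value outside its range is refused whole. The fingers move at their own pace and stop on an object; the grip force is fixed at half the most. Time passes only in rows, so rows that do not move let the fingers close. It gives the time, the measured TCP pose, the force, the opening and the grip force at its end, in the units of the state.
- sense(): the state, without advancing time (a new reading comes with each control period).
- capture(name): name is "scene" or "top" or "wrist"; returns (picture, depth): 420x560x3 uint8, red, green, blue; 420x560 float32, m along the optical axis (not along the pixel's ray), 0 where there is no reading.
- camera_params(name): a dict with "intrinsics" (3x3 intrinsics, pixels), "R" (3x3) and "t" (3): a world point X has camera coordinates R X + t; the wrist camera has in their place "tool_from_camera" (4x4, takes a point from camera to tool coordinates, whose origin is the TCP and whose axes are the flange's). Camera axes: x right, y down, z forward; pixel columns grow to the right and rows downward; lengths in m; the calibration is good to about 2 mm. A picture is of the moment at which its call begins: read the wrist's pose just before it. camera_params takes no time and is no camera call.
- finish_job(): hands the job in; it is judged then, once.
The state is a dict: "time_s": time; "joints": joint angles; "joint_velocities": joint speeds; "effort": joint torques, N m; "tcp_pos": TCP position; "ee_rot": TCP orientation; "wrist_force": force on the tool from outside, world axes, zero at the start; "moment": the same for the moment, N m; "gripper_width": opening from 0.0 (shut) to 1.0 (fully open); "gripper_force": force on a finger pad.
Only numpy, scipy, OpenCV 4.12 (cv2) and the standard library are available. Lean on these libraries where they do the work, as an engineer would, in place of code of your own. Each camera call takes 0.05 s, during which the arm holds its last target. There are 200 camera calls.

## Working session

There is one attempt and no reset: what is moved stays moved. The work goes in short steps, Python scripts to look and compute and a tool call to move; the robot and the scene stay as the last step left them, time stands still between calls to the robot, and variables do not carry over. Pictures are saved under pics/ and viewed, at most 10 in all, crops included, and the job is handed in when it is done.

Besides the shell and the picture viewer there is one more tool, called after "Call:" by a JSON object that holds its "fn" and its "kwargs", one argument or row to a line. drive_tool: Moves the arm, as the interface text tells. Its arguments: {"type":"object","properties":{"rows":{"type":"array"}},"required":["rows"]}

```bash
mkdir -p pics; ls; cat > h.py <<'E'
import numpy as np, cv2
from station import sense, capture, camera_params, finish_job
def grab(name, tag):
    s=sense(); p,d=capture(name); c=camera_params(name)
    if name=='wrist':
        T=np.array(c['tool_from_camera']); E=np.eye(4); E[:3,:3]=s['ee_rot']; E[:3,3]=s['tcp_pos']; W=E@T
    else:
        W=np.eye(4); R=np.array(c['R']); W[:3,:3]=R.T; W[:3,3]=-R.T@np.array(c['t'])
    np.savez(f'{tag}.npz',p=p,d=d,K=np.array(c['intrinsics']),W=W)
    cv2.imwrite(f'pics/{tag}.png',p[:,:,::-1]); return p,d
def cloud(tag):
    z=np.load(tag+'.npz'); d=z['d']; K=z['K']; W=z['W']
    v,u=np.mgrid[:d.shape[0],:d.shape[1]]
    P=np.stack([(u-K[0,2])/K[0,0]*d,(v-K[1,2])/K[1,1]*d,d],-1)
    X=P@W[:3,:3].T+W[:3,3]; X[d==0]=np.nan; return X,z['p']
def pix(tag,u,v,h):
    z=np.load(tag+'.npz'); r=z['W'][:3,:3]@np.linalg.inv(z['K'])@[u,v,1]; o=z['W'][:3,3]
    return o+r*(h-o[2])/r[2]
E
python3 - <<'E'
from h import *
s=sense(); print(s)
grab('top','top0'); grab('scene','scene0'); 
for n in ('top','scene','wrist'): print(camera_params(n))
a=cv2.imread('pics/top0.png');cv2.imwrite('pics/top0b.png',cv2.resize(a,(800,600)))
E
```

```text
pics
{'time_s': 0.0, 'joints': array([ 7.97326991e+01,  2.20914651e+01,  3.79381006e-01, -2.96100124e-02,
       -6.84073741e+01, -1.48173781e+01]), 'joint_velocities': array([-2.69271602e-02, -1.56235933e-05,  6.15091066e-02, -8.52115123e-02,
        7.57941421e-03, -3.48485507e-02]), 'effort': array([-2.69993325e-04, -3.90659666e+01,  1.87407070e+01,  4.21963066e+00,
        1.09046622e-02, -2.04530879e-04]), 'tcp_pos': array([0.26469239, 0.56553383, 0.22144782]), 'ee_rot': array([[ 9.05601369e-01, -4.24129045e-01, -8.44443614e-04],
       [-4.24129880e-01, -9.05599238e-01, -1.96585749e-03],
       [ 6.90497680e-05,  2.13843701e-03, -9.99997711e-01]]), 'wrist_force': array([-0.11121544, -0.27293683, -0.35569278]), 'moment': array([ 0.03078456, -0.00071602,  0.00044324]), 'gripper_force': 0.0, 'gripper_width': 0.997372957788394}
{'intrinsics': array([[442.24942847,   0.        , 280.46486436],
       [  0.        , 442.24942847, 214.00655558],
       [  0.        ,   0.        ,   1.        ]]), 'R': array([[ 0.01811157, -0.99971502, -0.01555175],
       [-0.98484036, -0.01515398, -
[... 321 characters left out ...]
07,  0.01432474],
       [-0.42256731, -0.53271684, -0.73324596],
       [ 0.47208374,  0.56124128, -0.6798126 ]]), 't': array([-0.48666791,  0.20795054,  1.03614813])}
{'intrinsics': array([[353.94548953,   0.        , 281.58668322],
       [  0.        , 353.94548953, 206.78751088],
       [  0.        ,   0.        ,   1.        ]]), 'tool_from_camera': array([[ 5.72961702e-04, -9.55539556e-01, -2.94862388e-01,
         8.16931669e-02],
       [ 9.99999710e-01,  6.95290494e-04, -3.10029484e-04,
        -1.04028284e-03],
       [ 5.01260451e-04, -2.94862125e-01,  9.55539678e-01,
        -1.62080559e-01],
       [ 0.00000000e+00,  0.00000000e+00,  0.00000000e+00,
         1.00000000e+00]])}
```

View pics/top0b.png

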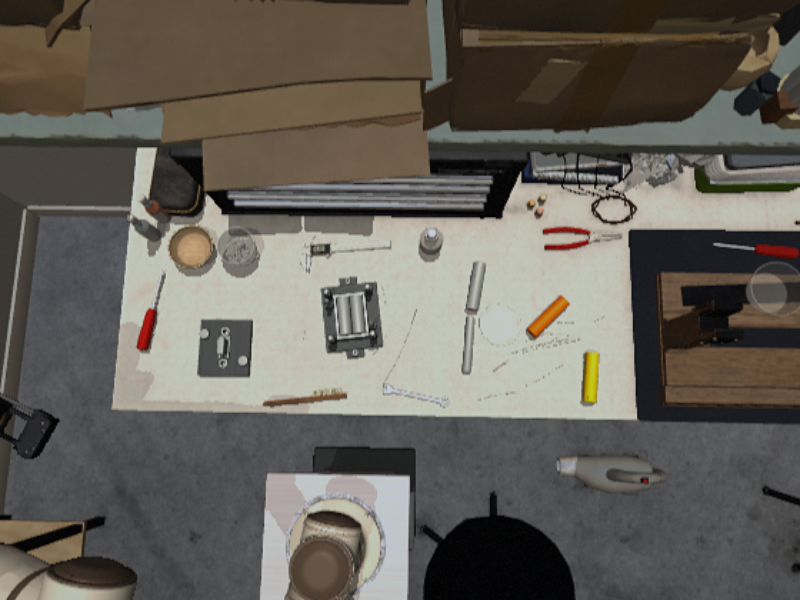

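View pics/scene0.png

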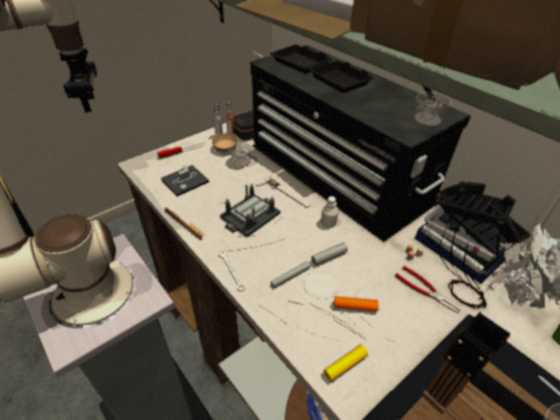

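The top view (800 px) shows the jig at (351,315), the plate at (225,347), the thick grey bar at (476,287) with the thin one at (468,345), the spray bottle at (431,240) and the jar at (240,248). The orange and yellow bars are decoys. Next I'll measure positions.

```bash
cat > m.py <<'E'
from h import *
def rect(tag,box,lo,hi):
    X,p=cloud(tag); u0,v0,u1,v1=box
    A=X[v0:v1,u0:u1].reshape(-1,3); A=A[(A[:,2]>lo)&(A[:,2]<hi)]
    (c,sz,an)=cv2.minAreaRect(A[:,:2].astype(np.float32)); b=cv2.boxPoints((c,sz,an))
    e=max((b[1]-b[0],b[2]-b[1]),key=np.linalg.norm)
    return len(A),np.round(c,4),np.round(sz,4),round((np.degrees(np.arctan2(e[1],e[0]))+90)%180-90,1),np.round(np.median(A,0),4)
E
python3 - <<'E'
from m import *
f=1/1.42857
def B(*b): return [int(x*f) for x in b]
print('thick',rect('top0',B(460,255,495,315),.012,.05))
print('thin',rect('top0',B(455,317,482,382),.008,.05))
print('jigall',rect('top0',B(310,265,400,368),.025,.1))
print('rollers',rect('top0',B(335,287,368,340),.036,.05))
print('plate',rect('top0',B(190,312,262,385),.006,.03))
print('grip',rect('top0',B(212,325,240,372),.03,.07))
print('spray',rect('top0',B(410,220,450,262),.02,.2))
print('jar',rect('top0',B(215,222,265,275),.02,.2))
X,_=cloud('top0');print(np.nanmedian(X[220:240,300:310,2]))
E
```

```text
thick (303, array([ 0.5715, -0.3025]), array([0.0293, 0.1103]), np.float32(-10.3), array([ 0.5698, -0.3025,  0.0252]))
thin (232, array([ 0.4376, -0.2917]), array([0.0317, 0.1241]), np.float32(-5.3), array([ 0.438 , -0.2868,  0.017 ]))
jigall (848, array([ 0.4964, -0.0193]), array([0.118 , 0.1076]), np.float32(7.4), array([ 0.4964, -0.0197,  0.0394]))
rollers (391, array([ 0.4981, -0.0242]), array([0.0965, 0.0664]), np.float32(4.9), array([ 0.4975, -0.0199,  0.0415]))
plate (1309, array([0.4307, 0.2682]), array([0.1498, 0.1546]), np.float32(-86.2), array([0.4204, 0.2622, 0.012 ]))
grip (69, array([0.4222, 0.2664]), array([0.0356, 0.0174]), np.float32(5.5), array([0.4227, 0.266 , 0.0443]))
spray (231, array([ 0.672 , -0.1988]), array([0.0498, 0.0494]), np.float32(0.7), array([ 0.6642, -0.1968,  0.0596]))
jar (375, array([0.6495, 0.2451]), array([0.0888, 0.086 ]), np.float32(67.6), array([0.6535, 0.2519, 0.0433]))
-0.0018158574892861434
```

```bash
cat >> h.py <<'E'
def go(x,y,z,yaw=None):
    s=sense(); R=np.array(s['ee_rot']); d=R.T@(np.array([x,y,z])-s['tcp_pos'])*100
    cy=np.degrees(np.arctan2(R[1,0],R[0,0]))
    a=0 if yaw is None else -np.radians((yaw-cy+180)%360-180)
    print('t',round(s['time_s'],2),'cm',d.round(2),'n>=',int(np.ceil(np.linalg.norm(d)/4.1)),'az',round(a,3),'yaw',round(cy,2),'tilt',np.round(R[:2,2],4),'F',np.round(s['wrist_force'],1))
E
python3 -c "
from h import *
go(.53,-.02,.22,6)"
```

```text
t 0.1 cm [48.86 41.78  0.24] n>= 16 az -0.543 yaw -25.1 tilt [-0.0008 -0.0018] F [-0.  -0.4  0.2]
```

Call:
{"fn": "drive_tool", "kwargs": {
  "rows": [
    {"tx":2.87,"ty":2.46},
    {"tx":2.87,"ty":2.46},
    {"tx":2.87,"ty":2.46},
    {"tx":2.87,"ty":2.46},
    {"tx":2.87,"ty":2.46},
    {"tx":2.87,"ty":2.46},
    {"tx":2.87,"ty":2.46},
    {"tx":2.87,"ty":2.46},
    {"tx":2.87,"ty":2.46},
    {"tx":2.87,"ty":2.46}
  ]
}}

```text
invalid input at $.rows[0]: expected keys tx, ty, tz, ax, ay, az, claw
```

Call:
{"fn": "drive_tool", "kwargs": {
  "rows": [
    {"tx":2.87,"ty":2.46},
    {"tx":2.87,"ty":2.46},
    {"tx":2.87,"ty":2.46},
    {"tx":2.87,"ty":2.46},
    {"tx":2.87,"ty":2.46},
    {"tx":2.87,"ty":2.46},
    {"tx":2.87,"ty":2.46,"az":-0.12},
    {"az":-0.12},
    {"az":-0.12},
    {"az":-0.12}
  ]
}}

```text
invalid input at $.rows[0]: expected keys tx, ty, tz, ax, ay, az, claw
```

Call:
{"fn": "drive_tool", "kwargs": {
  "rows": [
    {"az":-0.063},
    {},
    {}
  ]
}}

```text
invalid input at $.rows[0]: expected keys tx, ty, tz, ax, ay, az, claw
```

```bash
python3 - <<'E'
from h import *
go(.53,-.02,.22,6)
grab('wrist','w1')
a=cv2.imread('pics/w1.png');cv2.imwrite('pics/w1b.png',cv2.resize(a,(800,600)))
E
```

```text
t 0.1 cm [48.86 41.78  0.24] n>= 16 az -0.543 yaw -25.1 tilt [-0.0008 -0.0018] F [-0.  -0.4  0.2]
```

View pics/w1b.png

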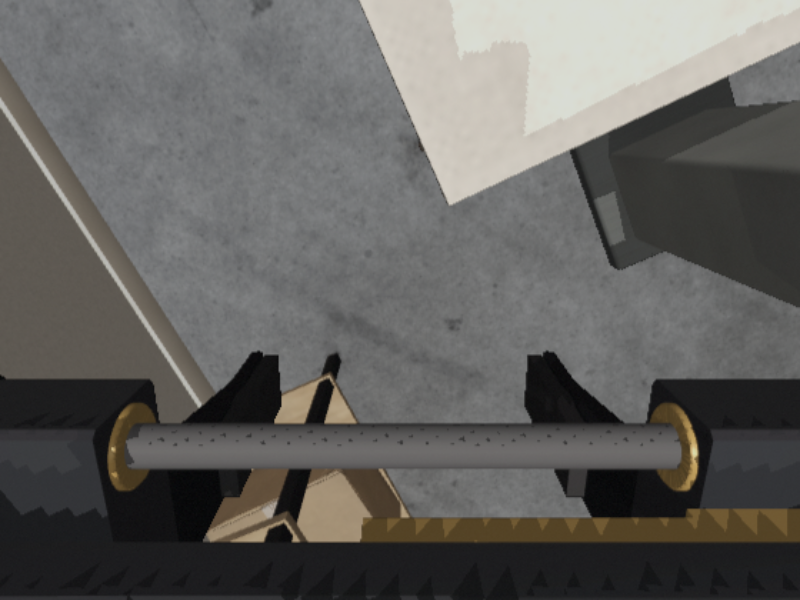

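The rows need every key, so no move was made. The wrist picture shows only floor, and its lower half is blocked by the gripper, so I'll aim the TCP about 5 cm short of the jig.

Call:
{"fn": "drive_tool", "kwargs": {
  "rows": [
    {"tx":2.6,"ty":2.82,"tz":0,"ax":0,"ay":0,"az":0,"claw":8.7},
    {"tx":2.6,"ty":2.82,"tz":0,"ax":0,"ay":0,"az":0,"claw":8.7},
    {"tx":2.6,"ty":2.82,"tz":0,"ax":0,"ay":0,"az":0,"claw":8.7},
    {"tx":2.6,"ty":2.82,"tz":0,"ax":0,"ay":0,"az":0,"claw":8.7},
    {"tx":2.6,"ty":2.82,"tz":0,"ax":0,"ay":0,"az":0,"claw":8.7},
    {"tx":2.6,"ty":2.82,"tz":0,"ax":0,"ay":0,"az":0,"claw":8.7},
    {"tx":2.6,"ty":2.82,"tz":0,"ax":0,"ay":0,"az":0,"claw":8.7},
    {"tx":2.6,"ty":2.82,"tz":0,"ax":0,"ay":0,"az":0,"claw":8.7},
    {"tx":2.6,"ty":2.82,"tz":0,"ax":0,"ay":0,"az":0,"claw":8.7},
    {"tx":2.6,"ty":2.82,"tz":0,"ax":0,"ay":0,"az":0,"claw":8.7}
  ]
}}

```text
time_s: 0.98
tcp_pos: [0.3807, 0.1985, 0.2226]
ee_rot: [[0.906, -0.423, 0.0], [-0.423, -0.906, 0.0], [-0.0, -0.0, -1.0]]
wrist_force: [1.1, -0.0, 0.4]
gripper_width: 0.999
gripper_force: 0.0
```

Call:
{"fn": "drive_tool", "kwargs": {
  "rows": [
    {"tx":2.6,"ty":2.82,"tz":0,"ax":0,"ay":0,"az":0,"claw":8.7},
    {"tx":2.6,"ty":2.82,"tz":0,"ax":0,"ay":0,"az":0,"claw":8.7},
    {"tx":2.6,"ty":2.82,"tz":0,"ax":0,"ay":0,"az":0,"claw":8.7},
    {"tx":2.6,"ty":2.82,"tz":0,"ax":0,"ay":0,"az":0,"claw":8.7},
    {"tx":2.6,"ty":2.82,"tz":0,"ax":0,"ay":0,"az":0,"claw":8.7},
    {"tx":2.6,"ty":2.82,"tz":0,"ax":0,"ay":0,"az":0,"claw":8.7},
    {"tx":0,"ty":0,"tz":0,"ax":0,"ay":0,"az":-0.11,"claw":8.7},
    {"tx":0,"ty":0,"tz":0,"ax":0,"ay":0,"az":-0.11,"claw":8.7},
    {"tx":0,"ty":0,"tz":0,"ax":0,"ay":0,"az":-0.11,"claw":8.7},
    {"tx":0,"ty":0,"tz":0,"ax":0,"ay":0,"az":-0.11,"claw":8.7}
  ]
}}

```text
time_s: 1.82
tcp_pos: [0.4502, -0.0196, 0.2223]
ee_rot: [[1.0, 0.006, -0.001], [0.006, -1.0, 0.0], [-0.001, -0.0, -1.0]]
wrist_force: [0.8, 0.2, 0.1]
gripper_width: 0.999
gripper_force: 0.0
```

Call:
{"fn": "drive_tool", "kwargs": {
  "rows": [
    {"tx":0,"ty":0,"tz":0,"ax":0,"ay":0,"az":-0.1,"claw":8.7},
    {"tx":0,"ty":0,"tz":0,"ax":0,"ay":0,"az":0,"claw":8.7},
    {"tx":0,"ty":0,"tz":0,"ax":0,"ay":0,"az":0,"claw":8.7},
    {"tx":0,"ty":0,"tz":0,"ax":0,"ay":0,"az":0,"claw":8.7}
  ]
}}

```text
time_s: 2.15
tcp_pos: [0.4503, -0.019, 0.2225]
ee_rot: [[0.995, 0.1, -0.0], [0.1, -0.995, -0.0], [-0.0, 0.0, -1.0]]
wrist_force: [0.4, 0.0, -0.5]
gripper_width: 0.999
gripper_force: 0.0
```

```bash
python3 - <<'E'
from h import *
go(.45,-.02,.22,6)
grab('wrist','w2')
a=cv2.imread('pics/w2.png');cv2.imwrite('pics/w2b.png',cv2.resize(a[:300,80:480],(800,600),interpolation=cv2.INTER_CUBIC))
E
```

```text
t 2.15 cm [-0.04  0.1   0.25] n>= 1 az -0.005 yaw 5.73 tilt [-0.0002 -0.    ] F [ 0.4  0.  -0.5]
```

View pics/w2b.png

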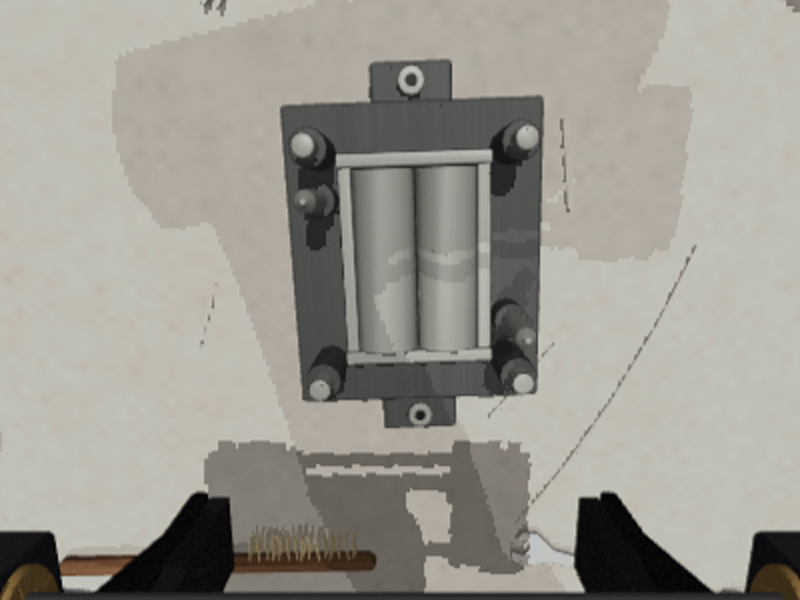

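The wrist crop (2x, offset 80,0) shows the jig clearly: lifter tops at (302,145), (527,137), (320,389) and (523,383), with pin tips at (303,202) and (528,338). The groove between the rollers runs from (413,165) to (419,350).

```bash
python3 - <<'E'
from h import *
q=lambda u,v,h: pix('w2',80+u/2-.25,v/2-.25,h)[:2]
L=[q(302,145,.076),q(527,137,.076),q(320,389,.076),q(523,383,.076)]
A,B=q(303,202,.087),q(528,338,.087)
print('lift c',np.mean(L,0).round(4),'pins c',((A+B)/2).round(4),'dist',np.linalg.norm(A-B).round(4),'lift diag',np.linalg.norm(L[0]-L[3]).round(4),np.linalg.norm(L[1]-L[2]).round(4))
d=A-B; print('yaw pins',np.degrees(np.arctan2(d[1],d[0])-np.arctan2(46,30)))
for i,j in((0,2),(1,3)): d=L[i]-L[j];print('yaw lift',np.degrees(np.arctan2(d[1],d[0])))
d=q(413,165,.03)-q(419,350,.03);print('groove',np.degrees(np.arctan2(d[1],d[0])),((q(413,165,.03)+q(419,350,.03))/2).round(4))
# lifter tops via depth
X,_=cloud('w2')
for u,v in((302,145),(527,137),(320,389),(523,383)): print(X[v//2,80+u//2].round(4))
s=sense();go(.5715,-.3025,.22,-10.3)
E
```

```text
lift c [ 0.5025 -0.0191] pins c [ 0.5026 -0.0191] dist 0.1087 lift diag 0.1383 0.1379
yaw pins 8.193449434024851
yaw lift 7.852648823778975
yaw lift 7.710119402438593
groove 7.956374532628976 [ 0.5021 -0.0191]
[0.5477 0.0332 0.0759]
[ 0.56   -0.0574  0.0756]
[0.4455 0.0191 0.0759]
[ 0.4574 -0.0712  0.0759]
t 2.2 cm [ 9.21 29.43  0.25] n>= 8 az 0.28 yaw 5.76 tilt [-0.0001 -0.    ] F [0.6 0.2 0.3]
```

Call:
{"fn": "drive_tool", "kwargs": {
  "rows": [
    {"tx":0.63,"ty":4.0,"tz":0,"ax":0,"ay":0,"az":0,"claw":7},
    {"tx":0.63,"ty":4.0,"tz":0,"ax":0,"ay":0,"az":0,"claw":7},
    {"tx":0.63,"ty":4.0,"tz":0,"ax":0,"ay":0,"az":0,"claw":7},
    {"tx":0.63,"ty":4.0,"tz":0,"ax":0,"ay":0,"az":0,"claw":7},
    {"tx":0.63,"ty":4.0,"tz":0,"ax":0,"ay":0,"az":0,"claw":7},
    {"tx":0.63,"ty":4.0,"tz":0,"ax":0,"ay":0,"az":0,"claw":7},
    {"tx":0.63,"ty":4.0,"tz":0,"ax":0,"ay":0,"az":0,"claw":7},
    {"tx":0,"ty":0,"tz":0,"ax":0,"ay":0,"az":0.093,"claw":7},
    {"tx":0,"ty":0,"tz":0,"ax":0,"ay":0,"az":0.093,"claw":7},
    {"tx":0,"ty":0,"tz":0,"ax":0,"ay":0,"az":0.093,"claw":7}
  ]
}}

```text
time_s: 3.03
tcp_pos: [0.5227, -0.294, 0.2216]
ee_rot: [[0.983, -0.184, -0.001], [-0.184, -0.983, 0.0], [-0.001, -0.0, -1.0]]
wrist_force: [0.2, -0.2, -0.6]
gripper_width: 0.806
gripper_force: 0.0
```

Call:
{"fn": "drive_tool", "kwargs": {
  "rows": [
    {"tx":0,"ty":0,"tz":0,"ax":0,"ay":0,"az":0,"claw":7},
    {"tx":0,"ty":0,"tz":0,"ax":0,"ay":0,"az":0,"claw":7}
  ]
}}

```text
time_s: 3.2
tcp_pos: [0.5228, -0.293, 0.2223]
ee_rot: [[0.985, -0.174, -0.0], [-0.174, -0.985, 0.0], [-0.0, -0.0, -1.0]]
wrist_force: [0.5, 0.3, -0.1]
gripper_width: 0.804
gripper_force: 0.0
```

```bash
python3 - <<'E'
from m import *
go(.5715,-.3025,.10,-10.3)
grab('wrist','w3')
X,p=cloud('w3')
# thick bar: points by region in world
m=(X[...,2]>.022)&(X[...,2]<.04)&(X[...,0]>.50)&(X[...,0]<.64)&(abs(X[...,1]+.3025)<.045)
A=X[m]; q=A[:,:2]-A[:,:2].mean(0); w=np.linalg.svd(q,full_matrices=False)[2][0]; w=w*np.sign(w[0])
n=np.array([-w[1],w[0]]); a=q@w; b=q@n
c=A[:,:2].mean(0)+w*(a.max()+a.min())/2+n*(b.max()+b.min())/2
print(m.sum(),c.round(4),'yaw',np.degrees(np.arctan2(w[1],w[0])),'len',np.ptp(a),'wid',np.ptp(b),'ztop',np.percentile(A[:,2],97))
E
```

```text
t 3.2 cm [ 4.97  0.09 12.23] n>= 4 az 0.005 yaw -10.04 tilt [-0.0004  0.0001] F [ 0.5  0.3 -0.1]
2902 [ 0.5769 -0.3027] yaw -9.57918319885786 len 0.10968189036667475 wid 0.026679243766451324 ztop 0.030437813406415867
```

View pics/w3.png

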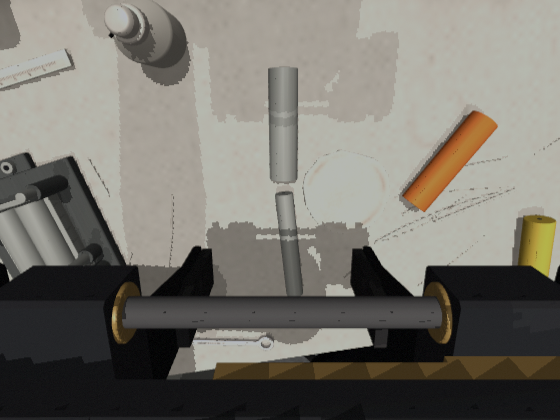

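The thick bar lies at pixels (284,67)–(284,183), with the thin bar below it; it is centred at (0.577,-0.303). I'll go down and grip it.

Call:
{"fn": "drive_tool", "kwargs": {
  "rows": [
    {"tx":2.75,"ty":0,"tz":0,"ax":0,"ay":0,"az":-0.008,"claw":7},
    {"tx":2.75,"ty":0,"tz":2,"ax":0,"ay":0,"az":0,"claw":7},
    {"tx":0,"ty":0,"tz":3.8,"ax":0,"ay":0,"az":0,"claw":7},
    {"tx":0,"ty":0,"tz":3.8,"ax":0,"ay":0,"az":0,"claw":7},
    {"tx":0,"ty":0,"tz":3.8,"ax":0,"ay":0,"az":0,"claw":7},
    {"tx":0,"ty":0,"tz":3.8,"ax":0,"ay":0,"az":0,"claw":7},
    {"tx":0,"ty":0,"tz":2.5,"ax":0,"ay":0,"az":0,"claw":7},
    {"tx":0,"ty":0,"tz":1.4,"ax":0,"ay":0,"az":0,"claw":7},
    {"tx":0,"ty":0,"tz":0.6,"ax":0,"ay":0,"az":0,"claw":7},
    {"tx":0,"ty":0,"tz":0,"ax":0,"ay":0,"az":0,"claw":7}
  ]
}}

```text
time_s: 4.08
tcp_pos: [0.5763, -0.3019, 0.004]
ee_rot: [[0.986, -0.167, -0.003], [-0.167, -0.986, 0.001], [-0.003, -0.0, -1.0]]
wrist_force: [0.1, 0.6, 0.5]
gripper_width: 0.804
gripper_force: 0.0
```

Call:
{"fn": "drive_tool", "kwargs": {
  "rows": [
    {"tx":0,"ty":0,"tz":0,"ax":0,"ay":0,"az":0,"claw":2},
    {"tx":0,"ty":0,"tz":0,"ax":0,"ay":0,"az":0,"claw":2},
    {"tx":0,"ty":0,"tz":0,"ax":0,"ay":0,"az":0,"claw":2},
    {"tx":0,"ty":0,"tz":0,"ax":0,"ay":0,"az":0,"claw":2},
    {"tx":0,"ty":0,"tz":0,"ax":0,"ay":0,"az":0,"claw":2},
    {"tx":0,"ty":0,"tz":0,"ax":0,"ay":0,"az":0,"claw":2}
  ]
}}

```text
time_s: 4.58
tcp_pos: [0.5773, -0.3025, 0.0062]
ee_rot: [[0.986, -0.168, 0.001], [-0.168, -0.986, -0.0], [0.001, 0.0, -1.0]]
wrist_force: [-0.9, 0.5, 0.0]
gripper_width: 0.434
gripper_force: 0.0
```

Call:
{"fn": "drive_tool", "kwargs": {
  "rows": [
    {"tx":0,"ty":0,"tz":0,"ax":0,"ay":0,"az":0,"claw":2},
    {"tx":0,"ty":0,"tz":0,"ax":0,"ay":0,"az":0,"claw":2},
    {"tx":0,"ty":0,"tz":0,"ax":0,"ay":0,"az":0,"claw":2},
    {"tx":0,"ty":0,"tz":0,"ax":0,"ay":0,"az":0,"claw":2}
  ]
}}

```text
time_s: 4.92
tcp_pos: [0.5772, -0.3028, 0.006]
ee_rot: [[0.986, -0.168, 0.0], [-0.168, -0.986, -0.001], [0.001, 0.0, -1.0]]
wrist_force: [-0.5, -0.1, 3.0]
gripper_width: 0.334
gripper_force: 30.0
```

Call:
{"fn": "drive_tool", "kwargs": {
  "rows": [
    {"tx":0,"ty":0,"tz":-1,"ax":0,"ay":0,"az":0,"claw":2},
    {"tx":0,"ty":0,"tz":-3.5,"ax":0,"ay":0,"az":0,"claw":2},
    {"tx":0,"ty":0,"tz":-3.5,"ax":0,"ay":0,"az":0,"claw":2},
    {"tx":0,"ty":0,"tz":-3.5,"ax":0,"ay":0,"az":0,"claw":2},
    {"tx":0,"ty":0,"tz":-3.5,"ax":0,"ay":0,"az":0,"claw":2},
    {"tx":0,"ty":0,"tz":0,"ax":0,"ay":0,"az":0,"claw":2},
    {"tx":0,"ty":0,"tz":0,"ax":0,"ay":0,"az":0,"claw":2}
  ]
}}

```text
time_s: 5.5
tcp_pos: [0.5778, -0.3022, 0.1578]
ee_rot: [[0.986, -0.168, 0.004], [-0.168, -0.986, -0.0], [0.004, -0.001, -1.0]]
wrist_force: [-1.3, -0.5, -4.6]
gripper_width: 0.335
gripper_force: 30.0
```

```bash
python3 - <<'E'
from m import *
go(.5025,-.0191,.156,7.9)
s=sense(); print(s['tcp_pos'],s['gripper_width'],s['gripper_force'])
grab('wrist','w4')
E
```

```text
t 5.5 cm [-12.19 -26.64   0.14] n>= 8 az -0.307 yaw -9.69 tilt [ 0.0044 -0.0001] F [-1.3 -0.5 -4.6]
[ 0.57776971 -0.30220193  0.15779235] 0.33530047969862964 29.999206960201263
```

View pics/w4.png

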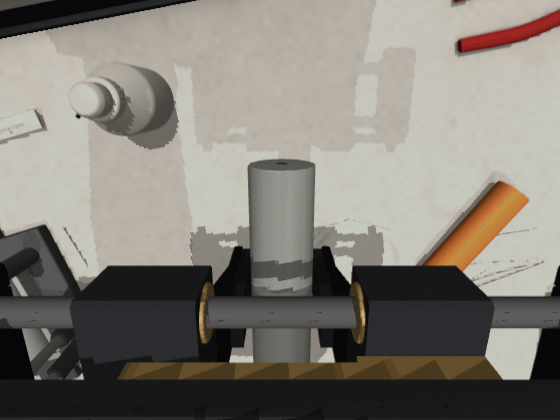

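The bar is held centred, with its far end face at row ~165. I'll measure its offset along the tool and its pitch.

```bash
python3 - <<'E'
from m import *
X,p=cloud('w4'); s=sense(); R=np.array(s['ee_rot']); T=(X-s['tcp_pos'])@R
for r in (158,161,164,167,170,180,200,220,240): print(r,T[r,281].round(4))
E
```

```text
158 [ 0.0321 -0.001   0.1556]
161 [ 0.0563 -0.0009 -0.0066]
164 [ 0.0563 -0.0009 -0.014 ]
167 [ 0.056  -0.0009 -0.0199]
170 [ 0.0558 -0.0009 -0.0255]
180 [ 0.052  -0.0009 -0.0266]
200 [ 0.0436 -0.0009 -0.0262]
220 [ 0.0351 -0.0009 -0.0267]
240 [ 0.0262 -0.0009 -0.0266]
```

Call:
{"fn": "drive_tool", "kwargs": {
  "rows": [
    {"tx":0,"ty":0,"tz":0,"ax":0,"ay":0,"az":-0.1,"claw":2},
    {"tx":0,"ty":0,"tz":0,"ax":0,"ay":0,"az":-0.1,"claw":2},
    {"tx":0,"ty":0,"tz":0,"ax":0,"ay":0,"az":-0.107,"claw":2},
    {"tx":0,"ty":0,"tz":0,"ax":0,"ay":0,"az":0,"claw":2},
    {"tx":0,"ty":0,"tz":0,"ax":0,"ay":0,"az":0,"claw":2}
  ]
}}

```text
time_s: 5.97
tcp_pos: [0.5757, -0.3018, 0.1529]
ee_rot: [[0.991, 0.135, -0.005], [0.135, -0.991, 0.002], [-0.005, -0.003, -1.0]]
wrist_force: [0.0, 0.6, -3.4]
gripper_width: 0.336
gripper_force: 30.0
```

```bash
python3 -c "
from h import *
go(.5015,-.0199,.157,7.9)"
```

```text
t 5.97 cm [ -3.55 -28.93  -0.32] n>= 8 az -0.003 yaw 7.74 tilt [-0.0048  0.002 ] F [ 0.   0.6 -3.4]
```

Call:
{"fn": "drive_tool", "kwargs": {
  "rows": [
    {"tx":-0.44,"ty":-3.62,"tz":0,"ax":0,"ay":0,"az":0,"claw":2},
    {"tx":-0.44,"ty":-3.62,"tz":0,"ax":0,"ay":0,"az":0,"claw":2},
    {"tx":-0.44,"ty":-3.62,"tz":0,"ax":0,"ay":0,"az":0,"claw":2},
    {"tx":-0.44,"ty":-3.62,"tz":0,"ax":0,"ay":0,"az":0,"claw":2},
    {"tx":-0.44,"ty":-3.62,"tz":0,"ax":0,"ay":0,"az":0,"claw":2},
    {"tx":-0.44,"ty":-3.62,"tz":0,"ax":0,"ay":0,"az":0,"claw":2},
    {"tx":-0.44,"ty":-3.62,"tz":0,"ax":0,"ay":0,"az":0,"claw":2},
    {"tx":-0.44,"ty":-3.62,"tz":0,"ax":0,"ay":0,"az":0,"claw":2},
    {"tx":0,"ty":0,"tz":0,"ax":0,"ay":0,"az":0,"claw":2},
    {"tx":0,"ty":0,"tz":0,"ax":0,"ay":0,"az":0,"claw":2}
  ]
}}

```text
time_s: 6.8
tcp_pos: [0.5014, -0.0188, 0.1552]
ee_rot: [[0.99, 0.139, -0.001], [0.139, -0.99, -0.0], [-0.001, -0.0, -1.0]]
wrist_force: [0.5, -1.4, -4.1]
gripper_width: 0.338
gripper_force: 30.0
```

Call:
{"fn": "drive_tool", "kwargs": {
  "rows": [
    {"tx":0,"ty":0,"tz":0,"ax":0,"ay":0,"az":0,"claw":2}
  ]
}}

```text
time_s: 6.88
tcp_pos: [0.502, -0.0204, 0.1552]
ee_rot: [[0.991, 0.137, -0.001], [0.137, -0.991, -0.0], [-0.001, 0.0, -1.0]]
wrist_force: [-0.0, 0.1, -4.8]
gripper_width: 0.335
gripper_force: 30.0
```

```bash
python3 -c "
from h import *
go(.5015,-.0199,.06,7.9);print(sense()['tcp_pos'])"
```

```text
t 6.88 cm [-0.03 -0.06  9.52] n>= 3 az -0.0 yaw 7.88 tilt [-0.0009 -0.0003] F [-0.   0.1 -4.8]
[ 0.50200089 -0.02041068  0.15515741]
```

Call:
{"fn": "drive_tool", "kwargs": {
  "rows": [
    {"tx":0,"ty":0,"tz":3,"ax":0,"ay":0,"az":0,"claw":2},
    {"tx":0,"ty":0,"tz":3,"ax":0,"ay":0,"az":0,"claw":2},
    {"tx":0,"ty":0,"tz":2.5,"ax":0,"ay":0,"az":0,"claw":2},
    {"tx":0,"ty":0,"tz":1.5,"ax":0,"ay":0,"az":0,"claw":2},
    {"tx":0,"ty":0,"tz":0.5,"ax":0,"ay":0,"az":0,"claw":2},
    {"tx":0,"ty":0,"tz":0,"ax":0,"ay":0,"az":0,"claw":2},
    {"tx":0,"ty":0,"tz":0,"ax":0,"ay":0,"az":0,"claw":2}
  ]
}}

```text
time_s: 7.47
tcp_pos: [0.5032, -0.0212, 0.051]
ee_rot: [[0.991, 0.136, 0.001], [0.136, -0.991, -0.0], [0.001, 0.0, -1.0]]
wrist_force: [0.5, 0.3, -3.2]
gripper_width: 0.336
gripper_force: 30.0
```

Call:
{"fn": "drive_tool", "kwargs": {
  "rows": [
    {"tx":0,"ty":0,"tz":0.15,"ax":0,"ay":0,"az":0,"claw":2},
    {"tx":0,"ty":0,"tz":0.15,"ax":0,"ay":0,"az":0,"claw":2},
    {"tx":0,"ty":0,"tz":0,"ax":0,"ay":0,"az":0,"claw":2}
  ]
}}

```text
time_s: 7.72
tcp_pos: [0.5027, -0.0204, 0.0483]
ee_rot: [[0.99, 0.138, 0.002], [0.138, -0.991, 0.0], [0.002, -0.0, -1.0]]
wrist_force: [0.3, 0.6, -3.5]
gripper_width: 0.335
gripper_force: 30.0
```

Call:
{"fn": "drive_tool", "kwargs": {
  "rows": [
    {"tx":0,"ty":0,"tz":0.1,"ax":0,"ay":0,"az":0,"claw":2},
    {"tx":0,"ty":0,"tz":0.1,"ax":0,"ay":0,"az":0,"claw":2},
    {"tx":0,"ty":0,"tz":0,"ax":0,"ay":0,"az":0,"claw":2}
  ]
}}

```text
time_s: 7.97
tcp_pos: [0.5026, -0.0203, 0.0461]
ee_rot: [[0.99, 0.138, 0.001], [0.138, -0.99, 0.0], [0.001, -0.0, -1.0]]
wrist_force: [-0.6, 0.9, -0.9]
gripper_width: 0.335
gripper_force: 30.0
```

Call:
{"fn": "drive_tool", "kwargs": {
  "rows": [
    {"tx":0,"ty":0,"tz":0.1,"ax":0,"ay":0,"az":0,"claw":2},
    {"tx":0,"ty":0,"tz":0,"ax":0,"ay":0,"az":0,"claw":2}
  ]
}}

```text
time_s: 8.13
tcp_pos: [0.5027, -0.0201, 0.046]
ee_rot: [[0.99, 0.139, 0.001], [0.139, -0.99, 0.0], [0.001, 0.0, -1.0]]
wrist_force: [-3.6, 2.1, 7.3]
gripper_width: 0.334
gripper_force: 30.0
```

The bar made contact at TCP z = 0.046. I'll release it and back up.

Call:
{"fn": "drive_tool", "kwargs": {
  "rows": [
    {"tx":0,"ty":0,"tz":0,"ax":0,"ay":0,"az":0,"claw":3.2},
    {"tx":0,"ty":0,"tz":0,"ax":0,"ay":0,"az":0,"claw":3.6},
    {"tx":0,"ty":0,"tz":0,"ax":0,"ay":0,"az":0,"claw":4.5},
    {"tx":0,"ty":0,"tz":0,"ax":0,"ay":0,"az":0,"claw":5},
    {"tx":0,"ty":0,"tz":0,"ax":0,"ay":0,"az":0,"claw":5},
    {"tx":0,"ty":0,"tz":0,"ax":0,"ay":0,"az":0,"claw":5},
    {"tx":0,"ty":0,"tz":0,"ax":0,"ay":0,"az":0,"claw":5}
  ]
}}

```text
time_s: 8.72
tcp_pos: [0.5023, -0.0205, 0.0445]
ee_rot: [[0.99, 0.138, -0.0], [0.138, -0.99, -0.0], [-0.0, 0.0, -1.0]]
wrist_force: [-0.5, -0.0, 1.0]
gripper_width: 0.567
gripper_force: 0.0
```

Call:
{"fn": "drive_tool", "kwargs": {
  "rows": [
    {"tx":0,"ty":0,"tz":-1,"ax":0,"ay":0,"az":0,"claw":5},
    {"tx":0,"ty":0,"tz":-2,"ax":0,"ay":0,"az":0,"claw":5},
    {"tx":0,"ty":0,"tz":-3,"ax":0,"ay":0,"az":0,"claw":5},
    {"tx":0,"ty":0,"tz":-3.8,"ax":0,"ay":0,"az":0,"claw":6},
    {"tx":-1,"ty":0,"tz":-3.8,"ax":0,"ay":0,"az":0,"claw":6},
    {"tx":-2,"ty":0,"tz":-3,"ax":0,"ay":0,"az":0,"claw":6},
    {"tx":-2,"ty":0,"tz":-1,"ax":0,"ay":0,"az":0,"claw":6},
    {"tx":0,"ty":0,"tz":0,"ax":0,"ay":0,"az":0,"claw":6},
    {"tx":0,"ty":0,"tz":0,"ax":0,"ay":0,"az":0,"claw":6},
    {"tx":0,"ty":0,"tz":0,"ax":0,"ay":0,"az":0,"claw":6}
  ]
}}

```text
time_s: 9.55
tcp_pos: [0.4526, -0.0274, 0.2201]
ee_rot: [[0.99, 0.138, -0.001], [0.138, -0.99, -0.0], [-0.001, -0.0, -1.0]]
wrist_force: [0.3, 0.3, -0.3]
gripper_width: 0.688
gripper_force: 0.0
```

```bash
python3 - <<'E'
from h import *
go(.37,.26,.22,6)
grab('wrist','w5')
a=cv2.imread('pics/w5.png');cv2.imwrite('pics/w5b.png',cv2.resize(a[:300,80:480],(800,600),interpolation=cv2.INTER_CUBIC))
E
```

```text
t 9.55 cm [-4.23e+00 -2.96e+01  1.00e-02] n>= 8 az 0.033 yaw 7.91 tilt [-0.0006 -0.    ] F [ 0.3  0.3 -0.3]
```

View pics/w5b.png

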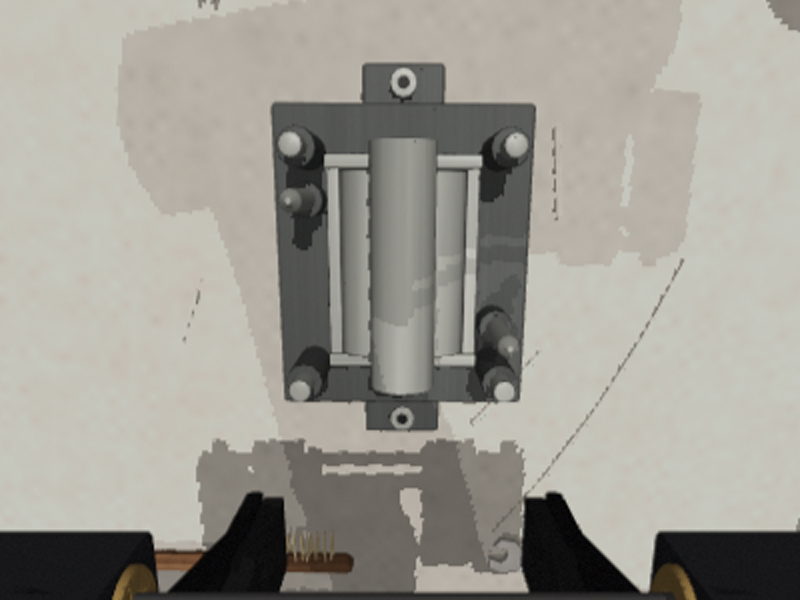

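The bar lies saddled in the groove (columns 370–436). Lifter tops are at (290,143), (516,143), (300,390) and (503,390); pin tips are at (290,201) and (510,344). I'll quantify its position relative to the jig.

```bash
python3 - <<'E'
from h import *
q=lambda u,v,h: pix('w5',80+u/2-.25,v/2-.25,h)[:2]
L=[q(290,143,.076),q(516,143,.076),q(300,390,.076),q(503,390,.076)]
A,B=q(290,201,.087),q(510,344,.087); c=np.mean(L,0)
print('lift',c.round(4),'pins',((A+B)/2).round(4)); d=A-B; print('yaw pins',np.degrees(np.arctan2(d[1],d[0])-np.arctan2(46,30)))
for i,j in((0,2),(1,3)): d=L[i]-L[j];print('yaw lift',np.degrees(np.arctan2(d[1],d[0])))
X,_=cloud('w5'); y=np.radians(7.9);R=np.array([[np.cos(y),-np.sin(y)],[np.sin(y),np.cos(y)]])
J=(X[...,:2]-c)@R; m=(X[...,2]>.058)&(abs(J[...,1])<.03)&(abs(J[...,0])<.09)&(X[...,2]<.09)
a=J[m]; print(m.sum(),a.min(0).round(4),a.max(0).round(4),X[m][:,2].max().round(4),np.degrees(np.polyfit(a[:,0],a[:,1],1)[0]).round(2))
E
```

```text
lift [ 0.5028 -0.019 ] pins [ 0.5032 -0.0194]
yaw pins 8.387274141662513
yaw lift 7.710648058382594
yaw lift 7.4077720040265795
4012 [-0.0555 -0.0142] [0.0545 0.0148] 0.0716 -0.11
```

Call:
{"fn": "drive_tool", "kwargs": {
  "rows": [
    {"tx":-0.44,"ty":-3.71,"tz":0,"ax":0,"ay":0,"az":0,"claw":5},
    {"tx":-0.44,"ty":-3.71,"tz":0,"ax":0,"ay":0,"az":0,"claw":5},
    {"tx":-0.44,"ty":-3.71,"tz":0,"ax":0,"ay":0,"az":0,"claw":5},
    {"tx":-0.44,"ty":-3.71,"tz":0,"ax":0,"ay":0,"az":0,"claw":5},
    {"tx":-0.44,"ty":-3.71,"tz":0,"ax":0,"ay":0,"az":0,"claw":5},
    {"tx":-0.44,"ty":-3.71,"tz":0,"ax":0,"ay":0,"az":0,"claw":5},
    {"tx":-0.44,"ty":-3.71,"tz":0,"ax":0,"ay":0,"az":0,"claw":5},
    {"tx":-0.44,"ty":-3.71,"tz":0,"ax":0,"ay":0,"az":0,"claw":5},
    {"tx":0,"ty":0,"tz":0,"ax":0,"ay":0,"az":0,"claw":5},
    {"tx":0,"ty":0,"tz":0,"ax":0,"ay":0,"az":0,"claw":5}
  ]
}}

```text
time_s: 10.43
tcp_pos: [0.3765, 0.2635, 0.2189]
ee_rot: [[0.99, 0.141, -0.002], [0.141, -0.99, -0.003], [-0.002, 0.002, -1.0]]
wrist_force: [0.3, 0.0, -0.7]
gripper_width: 0.571
gripper_force: 0.0
```

Call:
{"fn": "drive_tool", "kwargs": {
  "rows": [
    {"tx":0,"ty":0,"tz":0,"ax":0,"ay":0,"az":0,"claw":5}
  ]
}}

```text
time_s: 10.52
tcp_pos: [0.3768, 0.2617, 0.2192]
ee_rot: [[0.99, 0.138, -0.002], [0.138, -0.99, -0.003], [-0.002, 0.002, -1.0]]
wrist_force: [0.0, 0.2, -0.3]
gripper_width: 0.571
gripper_force: 0.0
```

```bash
python3 - <<'E'
from h import *
go(.427,.266,.22,6)
grab('wrist','w6')
a=cv2.imread('pics/w6.png');cv2.imwrite('pics/w6b.png',cv2.resize(a[:300,80:480],(800,600),interpolation=cv2.INTER_CUBIC))
E
```

```text
t 10.52 cm [ 5.03  0.26 -0.09] n>= 2 az 0.034 yaw 7.94 tilt [-0.0019 -0.0026] F [ 0.   0.2 -0.3]
```

View pics/w6b.png

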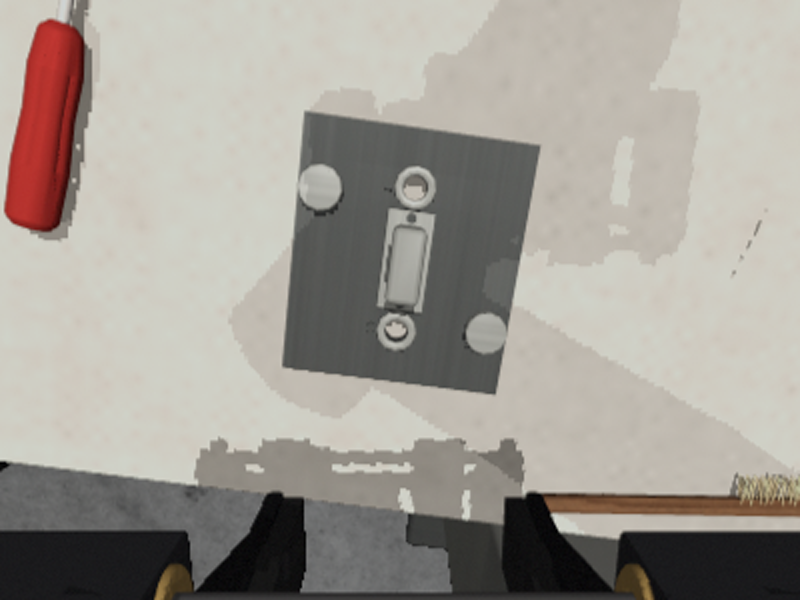

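The plate appears with caps at (320,188) and (486,333), bushes at (415,187) and (396,331), corners at (304,112), (539,146), (495,394) and (283,367), and the grip bar top near (408,264).

```bash
python3 - <<'E'
from h import *
q=lambda u,v,h: pix('w6',80+u/2-.25,v/2-.25,h)[:2]
A,B=q(320,188,.022),q(486,333,.022); d=A-B
print('caps',((A+B)/2).round(4),np.linalg.norm(d).round(4),np.degrees(np.arctan2(d[1],d[0])-np.arctan2(46,30)).round(2))
C=[q(*c,.012) for c in((304,112),(539,146),(495,394),(283,367))]; print('corners',np.mean(C,0).round(4))
for i,j in((0,3),(1,2)): d=C[i]-C[j]; print(np.degrees(np.arctan2(d[1],d[0])).round(2),np.linalg.norm(d).round(4))
a,b=q(415,187,.016),q(396,331,.016); d=a-b; print('bush',((a+b)/2).round(4),np.degrees(np.arctan2(d[1],d[0])).round(2))
X,p=cloud('w6'); m=(X[...,2]>.035)&(X[...,2]<.06)&(abs(X[...,0]-.427)<.05)&(abs(X[...,1]-.266)<.05)
P=X[m][:,:2].astype(np.float32); r=cv2.minAreaRect(P); print('grip',r,m.sum(),X[m][:,2].max())
c=(np.array(r[0])+(A+B)/2+np.mean(C,0)+(a+b)/2)/4; print(c)
E
```

```text
caps [0.4264 0.268 ] 0.1089 0.48
corners [0.4261 0.2681]
0.52 0.1272
0.42 0.1269
bush [0.4266 0.2682] 0.36
grip ((0.42654111981391907, 0.26834091544151306), (0.03616286814212799, 0.015893643721938133), 0.44010284543037415) 650 0.04793968709113949
[0.42639976 0.26816212]
```

Call:
{"fn": "drive_tool", "kwargs": {
  "rows": [
    {"tx":0,"ty":0,"tz":0,"ax":0,"ay":0,"az":0.065,"claw":5},
    {"tx":0,"ty":0,"tz":0,"ax":0,"ay":0,"az":0.065,"claw":5},
    {"tx":2.5,"ty":-0.25,"tz":0,"ax":0,"ay":0,"az":0,"claw":5},
    {"tx":2.5,"ty":-0.25,"tz":1,"ax":0,"ay":0,"az":0,"claw":5},
    {"tx":0,"ty":0,"tz":3.8,"ax":0,"ay":0,"az":0,"claw":5},
    {"tx":0,"ty":0,"tz":3.8,"ax":0,"ay":0,"az":0,"claw":5},
    {"tx":0,"ty":0,"tz":3.8,"ax":0,"ay":0,"az":0,"claw":5},
    {"tx":0,"ty":0,"tz":2.5,"ax":0,"ay":0,"az":0,"claw":5},
    {"tx":0,"ty":0,"tz":1,"ax":0,"ay":0,"az":0,"claw":5},
    {"tx":0,"ty":0,"tz":0,"ax":0,"ay":0,"az":0,"claw":5}
  ]
}}

```text
time_s: 11.4
tcp_pos: [0.4259, 0.264, 0.0584]
ee_rot: [[1.0, 0.005, -0.005], [0.005, -1.0, -0.006], [-0.005, 0.006, -1.0]]
wrist_force: [-0.1, 0.7, 0.7]
gripper_width: 0.575
gripper_force: 0.0
```

Call:
{"fn": "drive_tool", "kwargs": {
  "rows": [
    {"tx":0,"ty":0,"tz":0,"ax":0,"ay":0,"az":0,"claw":5},
    {"tx":0,"ty":0,"tz":0,"ax":0,"ay":0,"az":0,"claw":5}
  ]
}}

```text
time_s: 11.57
tcp_pos: [0.428, 0.2672, 0.0626]
ee_rot: [[1.0, 0.007, 0.002], [0.007, -1.0, 0.001], [0.002, -0.001, -1.0]]
wrist_force: [-0.1, 0.3, -0.3]
gripper_width: 0.575
gripper_force: 0.0
```

```bash
python3 -c "
from h import *
go(.4265,.2672,.0185,.45)"
```

```text
t 11.57 cm [-0.16  0.    4.41] n>= 2 az -0.001 yaw 0.42 tilt [0.0016 0.0014] F [-0.1  0.3 -0.3]
```

Call:
{"fn": "drive_tool", "kwargs": {
  "rows": [
    {"tx":-0.1,"ty":0,"tz":2,"ax":0,"ay":0,"az":0,"claw":5},
    {"tx":0,"ty":0,"tz":1.5,"ax":0,"ay":0,"az":0,"claw":5},
    {"tx":0,"ty":0,"tz":0.7,"ax":0,"ay":0,"az":0,"claw":5},
    {"tx":0,"ty":0,"tz":0,"ax":0,"ay":0,"az":0,"claw":5},
    {"tx":0,"ty":0,"tz":0,"ax":0,"ay":0,"az":0,"claw":5},
    {"tx":0,"ty":0,"tz":0,"ax":0,"ay":0,"az":0,"claw":5}
  ]
}}

```text
time_s: 12.07
tcp_pos: [0.4267, 0.2679, 0.0208]
ee_rot: [[1.0, 0.009, 0.002], [0.009, -1.0, 0.002], [0.002, -0.002, -1.0]]
wrist_force: [0.9, -0.4, -0.1]
gripper_width: 0.575
gripper_force: 0.0
```

Call:
{"fn": "drive_tool", "kwargs": {
  "rows": [
    {"tx":0,"ty":0,"tz":0,"ax":0,"ay":0,"az":0,"claw":0.5},
    {"tx":0,"ty":0,"tz":0,"ax":0,"ay":0,"az":0,"claw":0.5},
    {"tx":0,"ty":0,"tz":0,"ax":0,"ay":0,"az":0,"claw":0.5},
    {"tx":0,"ty":0,"tz":0,"ax":0,"ay":0,"az":0,"claw":0.5},
    {"tx":0,"ty":0,"tz":0,"ax":0,"ay":0,"az":0,"claw":0.5},
    {"tx":0,"ty":0,"tz":0,"ax":0,"ay":0,"az":0,"claw":0.5},
    {"tx":0,"ty":0,"tz":0,"ax":0,"ay":0,"az":0,"claw":0.5},
    {"tx":0,"ty":0,"tz":0,"ax":0,"ay":0,"az":0,"claw":0.5},
    {"tx":0,"ty":0,"tz":0,"ax":0,"ay":0,"az":0,"claw":0.5}
  ]
}}

```text
time_s: 12.82
tcp_pos: [0.426, 0.2673, 0.0196]
ee_rot: [[1.0, 0.008, 0.0], [0.008, -1.0, 0.0], [0.0, -0.0, -1.0]]
wrist_force: [-0.8, 0.5, 0.2]
gripper_width: 0.182
gripper_force: 30.0
```

```bash
python3 -c "
from h import *
go(.4265,.2672,.16,.45);s=sense();print(s['tcp_pos'],s['gripper_width'],s['gripper_force'])"
```

```text
t 12.82 cm [  0.05   0.   -14.04] n>= 4 az 0.0 yaw 0.47 tilt [0.0001 0.0002] F [-0.8  0.5  0.2]
[0.42600941 0.26726716 0.01960573] 0.18211202015120687 29.993544719181955
```

Call:
{"fn": "drive_tool", "kwargs": {
  "rows": [
    {"tx":0,"ty":0,"tz":-1,"ax":0,"ay":0,"az":0,"claw":0.5},
    {"tx":0,"ty":0,"tz":-3,"ax":0,"ay":0,"az":0,"claw":0.5},
    {"tx":0,"ty":0,"tz":-3.5,"ax":0,"ay":0,"az":0,"claw":0.5},
    {"tx":0,"ty":0,"tz":-3.5,"ax":0,"ay":0,"az":0,"claw":0.5},
    {"tx":0,"ty":0,"tz":-3,"ax":0,"ay":0,"az":0,"claw":0.5},
    {"tx":0,"ty":0,"tz":0,"ax":0,"ay":0,"az":-0.064,"claw":0.5},
    {"tx":0,"ty":0,"tz":0,"ax":0,"ay":0,"az":-0.064,"claw":0.5},
    {"tx":0,"ty":0,"tz":0,"ax":0,"ay":0,"az":0,"claw":0.5},
    {"tx":0,"ty":0,"tz":0,"ax":0,"ay":0,"az":0,"claw":0.5},
    {"tx":0,"ty":0,"tz":0,"ax":0,"ay":0,"az":0,"claw":0.5}
  ]
}}

```text
time_s: 13.65
tcp_pos: [0.4253, 0.2665, 0.1584]
ee_rot: [[0.991, 0.134, -0.002], [0.134, -0.991, -0.002], [-0.002, 0.002, -1.0]]
wrist_force: [-0.5, -0.6, -3.6]
gripper_width: 0.184
gripper_force: 30.0
```

```bash
python3 - <<'E'
from h import *
go(.5026,-.0202,.16,7.85)
grab('wrist','w7')
a=cv2.imread('pics/w7.png');cv2.imwrite('pics/w7b.png',cv2.resize(a[:300,80:480],(800,600),interpolation=cv2.INTER_CUBIC))
E
```

```text
t 13.65 cm [ 3.81 29.45 -0.12] n>= 8 az -0.002 yaw 7.71 tilt [-0.002  -0.0018] F [-0.5 -0.6 -3.6]
```

View pics/w7b.png

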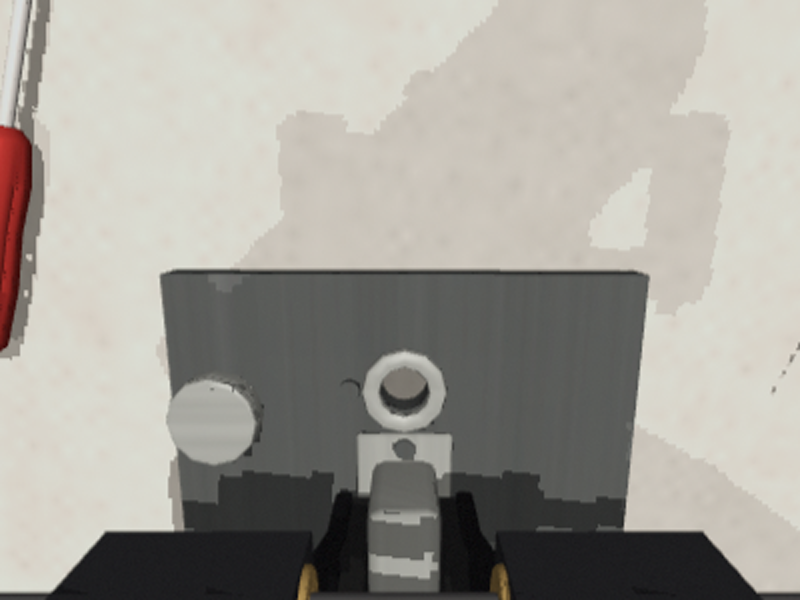

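The plate is held squarely: front edge corners at (162,275) and (648,275), bush at (404,391) and cap at (212,421). I'll get the plate offset in the tool frame.

```bash
python3 - <<'E'
from h import *
z=np.load('w7.npz'); K=z['K']; T=np.array(camera_params('wrist')['tool_from_camera'])
def q(u,v,h):
    r=T[:3,:3]@np.linalg.inv(K)@[80+u/2-.25,v/2-.25,1]; return (T[:3,3]+r*(h-T[2,3])/r[2]).round(4)
print('corners',q(162,275,.0076),q(648,275,.0076)); print('bush',q(404,391,.0036)); print('cap',q(212,421,-.0024))
E
```

```text
corners [ 0.0643 -0.0579  0.0076] [0.0643 0.0571 0.0076]
bush [ 0.037  -0.0006  0.0036]
cap [ 0.0312 -0.0461 -0.0024]
```

Call:
{"fn": "drive_tool", "kwargs": {
  "rows": [
    {"tx":0.47,"ty":3.68,"tz":0,"ax":0,"ay":0,"az":0,"claw":0.5},
    {"tx":0.47,"ty":3.68,"tz":0,"ax":0,"ay":0,"az":0,"claw":0.5},
    {"tx":0.47,"ty":3.68,"tz":0,"ax":0,"ay":0,"az":0,"claw":0.5},
    {"tx":0.47,"ty":3.68,"tz":0,"ax":0,"ay":0,"az":0,"claw":0.5},
    {"tx":0.47,"ty":3.68,"tz":0,"ax":0,"ay":0,"az":0,"claw":0.5},
    {"tx":0.47,"ty":3.68,"tz":0,"ax":0,"ay":0,"az":0,"claw":0.5},
    {"tx":0.47,"ty":3.68,"tz":0,"ax":0,"ay":0,"az":0,"claw":0.5},
    {"tx":0.47,"ty":3.68,"tz":0,"ax":0,"ay":0,"az":0,"claw":0.5},
    {"tx":0,"ty":0,"tz":0,"ax":0,"ay":0,"az":0,"claw":0.5},
    {"tx":0,"ty":0,"tz":0,"ax":0,"ay":0,"az":0,"claw":0.5}
  ]
}}

```text
time_s: 14.53
tcp_pos: [0.503, -0.0214, 0.1587]
ee_rot: [[0.991, 0.131, -0.002], [0.131, -0.991, -0.0], [-0.002, 0.0, -1.0]]
wrist_force: [-0.4, -0.5, -5.5]
gripper_width: 0.179
gripper_force: 30.0
```

Call:
{"fn": "drive_tool", "kwargs": {
  "rows": [
    {"tx":0,"ty":0,"tz":2,"ax":0,"ay":0,"az":0,"claw":0.5},
    {"tx":0,"ty":0,"tz":1.8,"ax":0,"ay":0,"az":0,"claw":0.5},
    {"tx":0,"ty":0,"tz":0,"ax":0,"ay":0,"az":0,"claw":0.5},
    {"tx":0,"ty":0,"tz":0,"ax":0,"ay":0,"az":0,"claw":0.5},
    {"tx":0,"ty":0,"tz":0,"ax":0,"ay":0,"az":0,"claw":0.5}
  ]
}}

```text
time_s: 14.95
tcp_pos: [0.504, -0.0186, 0.1223]
ee_rot: [[0.991, 0.137, 0.001], [0.137, -0.991, -0.0], [0.001, 0.0, -1.0]]
wrist_force: [0.2, 1.0, -4.3]
gripper_width: 0.184
gripper_force: 30.0
```

```bash
python3 -c "
from h import *
go(.5023,-.0199,.11,7.85);s=sense();print(s['tcp_pos'],s['moment'])"
```

```text
t 14.95 cm [-0.18  0.1   1.23] n>= 1 az 0.001 yaw 7.9 tilt [ 0.0014 -0.0002] F [ 0.2  1.  -4.3]
[ 0.50395751 -0.01863947  0.12233776] [-0.03058282 -0.09093326  0.07310018]
```

Call:
{"fn": "drive_tool", "kwargs": {
  "rows": [
    {"tx":-0.13,"ty":0.08,"tz":0.6,"ax":0,"ay":0,"az":0,"claw":0.5},
    {"tx":0,"ty":0,"tz":0,"ax":0,"ay":0,"az":0,"claw":0.5},
    {"tx":0,"ty":0,"tz":0,"ax":0,"ay":0,"az":0,"claw":0.5},
    {"tx":0,"ty":0,"tz":0,"ax":0,"ay":0,"az":0,"claw":0.5}
  ]
}}

```text
time_s: 15.28
tcp_pos: [0.5022, -0.0203, 0.116]
ee_rot: [[0.991, 0.136, 0.001], [0.136, -0.991, 0.0], [0.001, 0.0, -1.0]]
wrist_force: [0.8, 0.1, -4.7]
gripper_width: 0.18
gripper_force: 30.0
```

Call:
{"fn": "drive_tool", "kwargs": {
  "rows": [
    {"tx":0,"ty":0,"tz":0,"ax":0,"ay":0,"az":0,"claw":0.5}
  ]
}}

```text
time_s: 15.37
tcp_pos: [0.5022, -0.0203, 0.1159]
ee_rot: [[0.991, 0.136, 0.001], [0.136, -0.991, 0.0], [0.001, -0.0, -1.0]]
wrist_force: [-0.0, 0.6, -4.5]
gripper_width: 0.179
gripper_force: 30.0
```

Call:
{"fn": "drive_tool", "kwargs": {
  "rows": [
    {"tx":0,"ty":0,"tz":0,"ax":0,"ay":0,"az":0,"claw":0.5}
  ]
}}

```text
time_s: 15.45
tcp_pos: [0.5022, -0.0204, 0.1158]
ee_rot: [[0.991, 0.136, 0.001], [0.136, -0.991, 0.0], [0.001, 0.0, -1.0]]
wrist_force: [0.2, 0.1, -4.0]
gripper_width: 0.177
gripper_force: 30.0
```

Call:
{"fn": "drive_tool", "kwargs": {
  "rows": [
    {"tx":0,"ty":-0.04,"tz":0.3,"ax":0,"ay":0,"az":0,"claw":0.5},
    {"tx":0,"ty":0,"tz":0.3,"ax":0,"ay":0,"az":0,"claw":0.5},
    {"tx":0,"ty":0,"tz":0.3,"ax":0,"ay":0,"az":0,"claw":0.5},
    {"tx":0,"ty":0,"tz":0.2,"ax":0,"ay":0,"az":0,"claw":0.5},
    {"tx":0,"ty":0,"tz":0,"ax":0,"ay":0,"az":0,"claw":0.5},
    {"tx":0,"ty":0,"tz":0,"ax":0,"ay":0,"az":0,"claw":0.5}
  ]
}}

```text
time_s: 15.95
tcp_pos: [0.5018, -0.02, 0.1043]
ee_rot: [[0.991, 0.136, -0.001], [0.136, -0.991, -0.0], [-0.001, 0.0, -1.0]]
wrist_force: [-1.0, 0.4, -3.9]
gripper_width: 0.179
gripper_force: 30.0
```

Call:
{"fn": "drive_tool", "kwargs": {
  "rows": [
    {"tx":0,"ty":0,"tz":0.2,"ax":0,"ay":0,"az":0,"claw":0.5},
    {"tx":0,"ty":0,"tz":0.2,"ax":0,"ay":0,"az":0,"claw":0.5},
    {"tx":0,"ty":0,"tz":0,"ax":0,"ay":0,"az":0,"claw":0.5}
  ]
}}

```text
time_s: 16.2
tcp_pos: [0.5016, -0.02, 0.1002]
ee_rot: [[0.991, 0.136, -0.001], [0.136, -0.991, -0.0], [-0.001, -0.0, -1.0]]
wrist_force: [-0.0, -0.5, -4.2]
gripper_width: 0.182
gripper_force: 30.0
```

The plate has passed the pin tips with no contact force, so I'll continue down onto the lifters.

Call:
{"fn": "drive_tool", "kwargs": {
  "rows": [
    {"tx":0,"ty":0,"tz":0.15,"ax":0,"ay":0,"az":0,"claw":0.5},
    {"tx":0,"ty":0,"tz":0.15,"ax":0,"ay":0,"az":0,"claw":0.5},
    {"tx":0,"ty":0,"tz":0.1,"ax":0,"ay":0,"az":0,"claw":0.5},
    {"tx":0,"ty":0,"tz":0,"ax":0,"ay":0,"az":0,"claw":0.5},
    {"tx":0,"ty":0,"tz":0,"ax":0,"ay":0,"az":0,"claw":0.5}
  ]
}}

```text
time_s: 16.62
tcp_pos: [0.5019, -0.02, 0.0965]
ee_rot: [[0.991, 0.136, -0.0], [0.136, -0.991, -0.0], [-0.0, 0.0, -1.0]]
wrist_force: [0.2, 0.2, -4.4]
gripper_width: 0.182
gripper_force: 30.0
```

Call:
{"fn": "drive_tool", "kwargs": {
  "rows": [
    {"tx":0,"ty":0,"tz":0.15,"ax":0,"ay":0,"az":0,"claw":0.5},
    {"tx":0,"ty":0,"tz":0.15,"ax":0,"ay":0,"az":0,"claw":0.5},
    {"tx":0,"ty":0,"tz":0,"ax":0,"ay":0,"az":0,"claw":0.5},
    {"tx":0,"ty":0,"tz":0,"ax":0,"ay":0,"az":0,"claw":0.5}
  ]
}}

```text
time_s: 16.95
tcp_pos: [0.5023, -0.0199, 0.0943]
ee_rot: [[0.991, 0.136, 0.001], [0.136, -0.991, -0.0], [0.001, 0.0, -1.0]]
wrist_force: [-1.5, 0.6, 2.6]
gripper_width: 0.184
gripper_force: 30.0
```

Call:
{"fn": "drive_tool", "kwargs": {
  "rows": [
    {"tx":0,"ty":0,"tz":0.15,"ax":0,"ay":0,"az":0,"claw":0.5},
    {"tx":0,"ty":0,"tz":0.15,"ax":0,"ay":0,"az":0,"claw":0.5},
    {"tx":0,"ty":0,"tz":0.1,"ax":0,"ay":0,"az":0,"claw":0.5},
    {"tx":0,"ty":0,"tz":0,"ax":0,"ay":0,"az":0,"claw":0.5},
    {"tx":0,"ty":0,"tz":0,"ax":0,"ay":0,"az":0,"claw":0.5}
  ]
}}

```text
time_s: 17.37
tcp_pos: [0.5023, -0.02, 0.0898]
ee_rot: [[0.991, 0.136, 0.001], [0.136, -0.991, -0.0], [0.001, 0.0, -1.0]]
wrist_force: [-1.7, 1.0, 5.1]
gripper_width: 0.182
gripper_force: 30.0
```

Call:
{"fn": "drive_tool", "kwargs": {
  "rows": [
    {"tx":0,"ty":0,"tz":0.1,"ax":0,"ay":0,"az":0,"claw":0.5},
    {"tx":0,"ty":0,"tz":0.05,"ax":0,"ay":0,"az":0,"claw":0.5},
    {"tx":0,"ty":0,"tz":0,"ax":0,"ay":0,"az":0,"claw":0.5},
    {"tx":0,"ty":0,"tz":0,"ax":0,"ay":0,"az":0,"claw":0.5}
  ]
}}

```text
time_s: 17.7
tcp_pos: [0.5024, -0.02, 0.0894]
ee_rot: [[0.991, 0.136, 0.001], [0.136, -0.991, -0.0], [0.001, 0.0, -1.0]]
wrist_force: [-3.9, 1.0, 12.1]
gripper_width: 0.179
gripper_force: 30.0
```

Call:
{"fn": "drive_tool", "kwargs": {
  "rows": [
    {"tx":0,"ty":0,"tz":0.06,"ax":0,"ay":0,"az":0,"claw":0.5},
    {"tx":0,"ty":0,"tz":0,"ax":0,"ay":0,"az":0,"claw":0.5},
    {"tx":0,"ty":0,"tz":0,"ax":0,"ay":0,"az":0,"claw":0.5},
    {"tx":0,"ty":0,"tz":0,"ax":0,"ay":0,"az":0,"claw":0.5},
    {"tx":0,"ty":0,"tz":0,"ax":0,"ay":0,"az":0,"claw":0.5},
    {"tx":0,"ty":0,"tz":0,"ax":0,"ay":0,"az":0,"claw":0.5}
  ]
}}

```text
time_s: 18.2
tcp_pos: [0.5024, -0.0199, 0.0893]
ee_rot: [[0.991, 0.137, 0.001], [0.137, -0.991, -0.0], [0.001, 0.0, -1.0]]
wrist_force: [-5.0, 1.0, 14.7]
gripper_width: 0.182
gripper_force: 30.0
```

```bash
python3 - <<'E'
from h import *
go(.5023,-.0199,.0896,7.85); print(sense()['moment'])
grab('wrist','w8'); grab('scene','scene8')
X,p=cloud('w8'); s=sense(); T=(X-s['tcp_pos'])@np.array(s['ee_rot'])
m=(abs(T[...,0]-.055)<.006)&(abs(T[...,1])<.05)&(abs(T[...,2]-.0076)<.01); A=T[m]
print(m.sum(),np.linalg.lstsq(np.c_[A[:,:2],np.ones(len(A))],A[:,2],rcond=None)[0].round(4),X[m][:,2].mean())
a=cv2.imread('pics/scene8.png')[130:280,150:350];b=cv2.imread('pics/w8.png')
cv2.imwrite('pics/f.png',np.hstack([cv2.resize(a,(400,300),interpolation=3),cv2.resize(b,(400,300))]))
E
```

```text
t 18.2 cm [-0.01 -0.01 -0.03] n>= 1 az -0.0 yaw 7.85 tilt [ 0.0013 -0.0003] F [-5.   1.  14.7]
[ 0.44901675  1.66964746 -0.05766409]
5133 [0.0095 0.0016 0.0073] 0.08161613581125546
```

View pics/f.png

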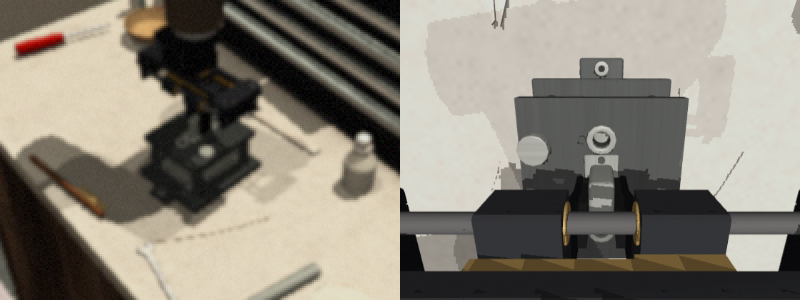

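The plate is seated on the jig, with its top at 0.082 m, level to about 0.01 rad, and the grip is holding with about 9 N on the bar. I'll hand the job in.

```bash
python3 -c "
from station import *
print(finish_job())"
```

```text
the job is handed in; nothing more can be done
None
```

I handed the job in at about 18 s with no verdict returned: the thick bar is saddled on the rollers, and the drill plate is over both pins, gripped and pressed level on the bar with about 9 N; I never touched the thin bar, jar or spray bottle.

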